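# Fit the grain dispenser's bayonet lid and hold it at the half-way vent mark

### The job

Pull the dispenser's lid with its long stirring rod up out of the steel holder and fit it on the red grain dispenser: its two lugs go down through the notches at the white marks until the lid sits flush. Then twist it clockwise (seen from above) against its spring, half-way to the lock, so that its white lines point at the yellow marks (45 degrees), never going on to the lock click at the black marks. Finish while still gripping the lid and holding it at the yellow marks, because it springs back if let go; leave the canister, bowl, tong and glass stopper where they are.

Things in the scene. Friction and masses are not known exactly. Their poses are not given: they have to be found in the camera images.
- lid: Bayonet lid, 140 g: blue disc 76 mm across, 5 mm thick, with two white lines along its +x and -x and a black upright grip bar on top. Origin on the axis at the disc's underside, z up. Below the disc: plug 39 mm across, 14 mm deep, two lugs, long stirring rod. At the start the rod hangs in the holder, the disc resting loosely on its rim. The lid works the same turned by 180 degrees.
- lid_grip (a point): Point on the lid's axis in the black grip bar, 31 mm above the lid's origin. The bar is 48 mm long along the lid's x, 12 mm thick along its y, from 5 to 43 mm above the lid's origin, with a white line along its top.
- lug (a point): Outer end of one of the two lugs, 27 mm from the axis on the lid's +x, 11 mm below the lid's origin; the other is opposite, on -x. Lugs are 8 mm wide and lie 8 to 14 mm below the disc's underside.
- rod_tip (a point): Lower end of the steel stirring rod (10 mm thick, with a flat paddle 24 mm wide), on the lid's axis 100 mm below the lid's origin.
- holder: Upright round steel holder, fixed to the counter, 68 mm across with a 92 mm foot, open top; rim 120 mm above its origin (underside centre); inside 60 mm across. Its top is covered by the lid at the start.
- dispenser: Grain dispenser, fixed to the counter: red foot 130 x 120 mm, clear hopper, red collar 100 mm across on top. Origin at underside centre, on the collar's vertical axis; front (spout and press lever, not used) to its -x. Hopper floor 65 mm above the origin.
- mouth (a point): Centre of the mouth, level with the collar's flat top, 180 mm above the dispenser's origin; the seated lid's origin is here. Hole 44 mm across in a lip 6 mm thick, with two notches 13 mm wide on the dispenser's +x and -x, at white marks on the collar. The lugs go in there (lid's x along the dispenser's x, either way) and then turn below the lip with 2 mm of play in height.
- yellow_mark (a point): One of two yellow half-way marks on the collar's top, 40 to 49 mm from the axis, 45 degrees clockwise (from above) from the white marks; this one from the white mark on +x, the other opposite. The lid's white lines end here when half-way.
- black_mark (a point): One of two black lock marks on the collar's top, 90 degrees clockwise from the white marks; the other is opposite. Two spring balls make the lock click: the lugs meet them at about 55 degrees of turn and snap in behind them at about 87.
- ring (a joint): Sprung ring inside the collar that the lugs turn; 0 at rest, positive clockwise from above, rad, stop at 1.5. It lags the lid by up to 0.1 rad (play at the lugs). Its spring pushes back with about 0.04 N m at 0 and 0.12 N m at half-way.
- canister: Bystander: white ceramic canister with a rubber seal and wooden lid, 88 mm across, 113 mm high, origin at underside centre.
- bowl: Bystander: beech bowl, 100 mm across, 45 mm high, origin at underside centre.
- tong: Bystander: steel tong lying flat, 230 mm long along its x, 60 mm wide, 9 mm high, origin at its middle on the counter.
- stopper: Bystander: green glass carafe stopper standing upright, 40 mm across, 56 mm high, origin at underside centre.

How it is judged:
By the outcome, as a careful person would: the job done as asked, in the order asked, and still so for the second after the job is handed in, while the arm keeps its last pose, push and grip.
It also fails if it takes over 54 s, if anything falls off the work surface, if the arm or the gripper's body presses on something with over 40 N, if the wrist force passes 120 N, or if a joint passes its speed limit or range.

### The arm

A 7-joint arm with a two-finger parallel gripper is mounted at the origin on the work surface. World frame = base frame: x ahead of the robot, y to its left, z up, the work surface at z = 0. Lengths are in m, angles in rad, forces in N, time in s.
With the tool pointing down it reaches from about 0.425 to 0.925 m from the base axis. Payload 6.8 kg.
Tool frame: the origin (TCP) lies midway between the tips of the shut fingers; the grasp point (between the pads) lies 19 mm behind it; z points along the fingers, y is the direction in which the jaws open and shut (so a half turn about z gives the same grasp; the last joint's range is limited). The gripper opens to 85 mm and grips with 20 to 120 N. Pads are 22 mm wide; open, the fingers measure 114 mm over their backs; the gripper's body (76 mm by 85 mm) begins 54 mm behind the grasp point. The pads swing forward as they close: fully open they stand 13 mm farther back than shut.
Start: joints at [-1.269, 0.477, 0.022, 1.555, -0.011, 1.109, -0.083], TCP at [0.269, 0.619, 0.231] pointing down, gripper open.
Joint ranges: [-2.96, 2.96], [-0.34, 2.1], [-1.41, 1.46], [0.24, 2.44], [-1.37, 4.51], [0.17, 1.92], [-2.96, 2.96]. Speed limits (rad/s): [2.39, 2.39, 3.14, 3.14, 3.14, 3.14, 3.14].

### API

Orientations are given as a unit quaternion [w, x, y, z].
In Python, from station import readout, eyes, ticket gives the robot as it stands. The module is installed in compiled form; this text tells all that it offers.
- The arm moves only by the shell command python3 -m crank 'ROWS' [FORCE]. ROWS is JSON, a list of rows, each an object of numbers: "jaw": the opening in per cent of the stroke, from 0 (shut) to 100 (fully open); "x", "y", "z": the shift along the tool's x, y, z in mm; "ax", "ay", "az": the turn, a rotation vector about the tool's x, y, z in degrees. In form: [{"jaw": .., "x": .., "y": .., "z": .., "ax": .., "ay": .., "az": ..}, ...]. A call has 1 to 12 rows; each row shifts and turns the commanded pose from where the row before left it, along the tool's axes as they then stand; what a row does not reach is not made up. A row lasts 1/8 s, in which the tool goes at most 62.5 mm and 10.7 degrees, less where a joint would pass 70% of its speed; a pose out of reach is approached as far as the arm can. A call with a gripper value outside its range is refused whole. The fingers move at their own pace and stop on an object; FORCE is the grip in N (left out, the last holds). Time passes only in rows, so rows that do not move let the fingers close. It gives the time, the measured TCP pose, the force and the opening at its end, in the units of the state.
- readout.get_obs(): the state, without advancing time (a new reading comes with each control period).
- eyes.read_camera(name): name is "side" or "top" or "wrist"; returns (picture, depth): 420x560x3 uint8, red, green, blue; 420x560 float32, m along the optical axis (not along the pixel's ray), 0 where there is no reading.
- eyes.calibration(name): a dict with "fx", "fy", "cx", "cy" (pixels), "R" (3x3) and "t" (3): a world point X has camera coordinates R X + t. Camera axes: x right, y down, z forward; pixel columns grow to the right and rows downward; lengths in m; the calibration is good to about 2 mm. A picture is of the moment at which its call begins: read the wrist's pose just before it. calibration takes no time and is no camera call; for the wrist camera it gives the pose at the moment of the call.
- ticket.hand_in(): hands the job in, once; it reports no verdict.
The state is a dict: "t": time; "q": joint angles; "joint_vel": joint speeds; "joint_torque": joint torques, N m; "eef_pos": TCP position; "tool_rot": TCP orientation; "contact_force": force on the tool from outside, world axes, zero at the start; "torque": the same for the moment, N m; "gripper_width": opening from 0.0 (shut) to 1.0 (fully open).
Only numpy, scipy, OpenCV 4.12 (cv2) and the standard library are available. Lean on these libraries where they do the work, as an engineer would, in place of code of your own. Each camera call takes 0.05 s, during which the arm holds its last target. There are 200 camera calls.

## Working session

There is one attempt and no reset: what is moved stays moved. The work goes in short steps, Python scripts to look and compute and a shell command to move; the robot and the scene stay as the last step left them, time stands still between calls to the robot, and variables do not carry over. Pictures are saved under pics/ and viewed, about 8 in all and at most 12, crops included, and the job is handed in when it is done.

```bash
mkdir -p pics
cat > h.py <<'E'
import numpy as np, cv2
from station import readout, eyes, ticket
def cam(n):
    c=eyes.calibration(n); p,d=eyes.read_camera(n); return p,d,c
def cloud(d,c):
    v,u=np.mgrid[:d.shape[0],:d.shape[1]]
    P=np.stack([(u-c['cx'])/c['fx']*d,(v-c['cy'])/c['fy']*d,d],-1)
    return (P-np.array(c['t']))@np.array(c['R'])   # R^T (P-t)
def ray(u,v,c,z):
    R=np.array(c['R']);o=-R.T@np.array(c['t']);w=R.T@np.array([(u-c['cx'])/c['fx'],(v-c['cy'])/c['fy'],1])
    return o+w*(z-o[2])/w[2]
def save(n,p): cv2.imwrite('pics/'+n,p[...,::-1])
E
python3 - <<'E'
from h import *
print(readout.get_obs())
for n in('top','side'):
    p,d,c=cam(n); save(n+'0.png',p); np.savez('/tmp/'+n,p=p,d=d,**c)
    print(n,c)
E
```

```text
{'t': 0.0, 'q': array([-1.26909212,  0.47778656,  0.02233869,  1.55646232, -0.01149763,
        1.10930085, -0.08311903]), 'joint_vel': array([ 0.00219303, -0.00197744,  0.00054451, -0.00179804, -0.00011459,
       -0.00137265, -0.00084572]), 'joint_torque': array([ 1.86537891e-04, -5.96459198e+01,  1.60798822e+00, -2.81186932e+01,
        1.24080377e-02,  9.29700269e-03,  8.88861081e-06]), 'eef_pos': array([0.26871599, 0.61855431, 0.23033019]), 'tool_rot': array([-1.18242528e-04,  2.03469046e-01,  9.79080952e-01, -9.06770103e-04]), 'contact_force': array([ 0.06567727, -0.61508587, -0.08299123]), 'torque': array([ 0.01445001, -0.02858586, -0.07789253]), 'gripper_width': 0.9996731936711074}
top {'fx': 409.3061490471035, 'fy': 409.3061490471035, 'cx': 278.2506619419312, 'cy': 206.18668660158784, 'R': array([[ 0.0163592 , -0.99981543,  0.01007419],
       [-0.99704119, -0.01706901, -0.07495014],
       [ 0.07510826, -0.00881825, -0.99713639]]), 't': array([-0.01703383,  0.56062023,  1.03298113])}
side {'fx': 398.66212855925676, 'fy': 398.66212855925676, 'cx': 275.3656905676439, 'cy': 207.27652339614224, 'R': array([[-0.95882403, -0.28397787, -0.0036118 ],
       [-0.21426682,  0.73168148, -0.647095  ],
       [ 0.18640335, -0.61967635, -0.76240082]]), 't': array([0.54405874, 0.21098659, 0.98758827])}
```

View pics/top0.png

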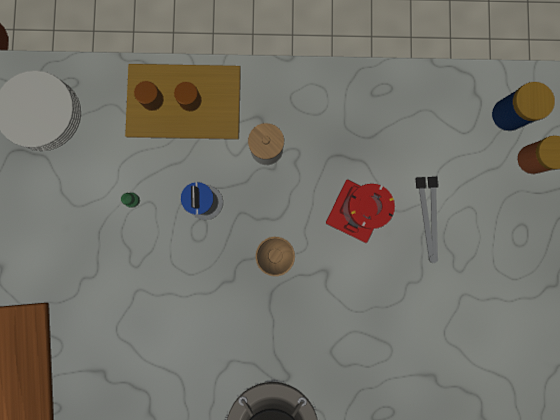

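View pics/side0.png

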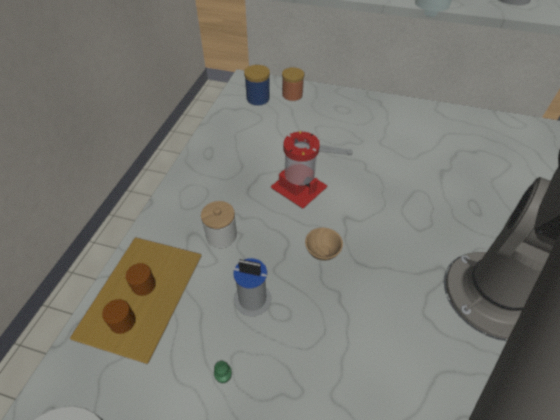

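The top view shows the lid at about (198,198), the collar at (371,206), the canister at (266,143), the bowl at (275,256), the stopper at (130,199) and the tong at (428,220). The side view agrees, with the lid at (250,272) and the collar at (301,147).

Run:
```python
from h import *
ims=[]
for n,boxes in(('top',[(160,165,70,70),(320,170,90,80)]),('side',[(215,245,70,70),(265,120,75,65)])):
    f=np.load(f'/tmp/{n}.npz'); p=f['p'];d=f['d'];c={k:f[k] for k in('fx','fy','cx','cy','R','t')}
    c={k:(float(v) if v.ndim==0 else v) for k,v in c.items()}
    X=cloud(d,c); hsv=cv2.cvtColor(p,cv2.COLOR_RGB2HSV)
    for x,y,w,h in boxes: ims.append(cv2.resize(p[y:y+h,x:x+w],(400,300),interpolation=cv2.INTER_CUBIC))
    blue=(hsv[...,0]>105)&(hsv[...,0]<130)&(hsv[...,1]>140)&(X[...,2]>.1)&(X[...,2]<.14)&(abs(X[...,1])<.4)&(X[...,0]<.75)
    red=((hsv[...,0]<8)|(hsv[...,0]>172))&(hsv[...,1]>150)&(X[...,2]>.165)&(X[...,2]<.195)
    for nm,m in(('blue',blue),('red',red)):
        m=m.astype(np.uint8); k,l,s,_=cv2.connectedComponentsWithStats(m); m=l==1+np.argmax(s[1:,4])
        P=X[m]; z=np.median(P[:,2]); q=np.argwhere(m)[:,::-1]
        hull=cv2.convexHull(q.astype(np.int32)); e=cv2.fitEllipse(hull)
        zz={'blue':.125,'red':.18}[nm]
        pts=np.array([ray(*a,c,zz)[:2] for a in hull[:,0]]).astype(np.float32)
        print(n,nm,len(P),'z',z,'minEnclCircle@plane',cv2.minEnclosingCircle(pts),'bounds ctr',(pts.max(0)+pts.min(0))/2,'ell',e)
    # yellow marks
    ye=(hsv[...,0]>20)&(hsv[...,0]<35)&(hsv[...,1]>120)&(X[...,2]>.16)&(X[...,2]<.2)
    wh=(hsv[...,1]<90)&(hsv[...,2]>150)&(X[...,2]>.165)&(X[...,2]<.2)
    for nm,m in(('yellow',ye),('white',wh)):
        k,l,s,ct=cv2.connectedComponentsWithStats(m.astype(np.uint8))
        for i in range(1,k):
            if s[i,4]>1: print(n,nm,s[i,4],ct[i],ray(*ct[i],c,.18)[:2])
    wb=(X[...,2]>.145)&(X[...,2]<.18)&(X[...,1]>.05)&(X[...,1]<.35)&(X[...,0]>.45)&(X[...,0]<.7)
    wl=wb&(hsv[...,2]>120)&(hsv[...,1]<90)
    for nm,m in(('bar',wb),('barwhite',wl)):
        P=np.array([ray(*a,c,.163)[:2] for a in np.argwhere(m)[:,::-1]])
        if len(P)>3: print(n,nm,len(P),P.mean(0),cv2.fitLine(P.astype(np.float32),cv2.DIST_L2,0,.01,.01).ravel(),cv2.minAreaRect(P.astype(np.float32)))
o=np.vstack([np.hstack(ims[:2]),np.hstack(ims[2:])]); save('crop0.png',o)
```

```text
top blue 346 z 0.1254211991215326 minEnclCircle@plane ((0.5690126419067383, 0.17626449465751648), 0.03526986762881279) bounds ctr [0.5690156  0.16392566] ell ((198.6124725341797, 198.04019165039062), (27.753530502319336, 30.229602813720703), 5.000106334686279)
top red 1181 z 0.1805088631737544 minEnclCircle@plane ((0.5532212257385254, -0.20921403169631958), 0.05058875307440758) bounds ctr [ 0.5529708  -0.20948502] ell ((371.0177307128906, 205.91493225097656), (44.620460510253906, 45.41307830810547), 63.25428009033203)
top yellow 7 [391.28571429 199.14285714] [ 0.56861005 -0.25408212]
top yellow 6 [353.         212.16666667] [ 0.53854142 -0.16997183]
top white 2 [193.  195.5] [0.56909137 0.18046097]
top bar 150 [0.56826207 0.18155008] [0.99905866 0.04337962 0.56826204 0.18155007] ((0.5685874223709106, 0.18158644437789917), (0.04714326933026314, 0.013357299380004406), 1.7881921529769897)
top barwhite 20 [0.57077103 0.18386847] [0.9994902  0.03192718 0.57077104 0.18386847] ((0.5707944631576538, 0.18386921286582947), (0.04252832010388374, 1.501757651567459e-08), 1.8299819231033325)
side blue 330 z 0.12355208999087383 minEnclCircle@plane ((0.570530891418457, 0.1932653933763504), 0.03436778485774994) bounds ctr [0.5705309  0.20571554] ell ((248.11634826660156, 278.79034423828125), (15.476649284362793, 32.223548889160156), 100.53610229492188)
side red 529 z 0.1774475610445272 minEnclCircle@plane ((0.5512362122535706, -0.1977367103099823), 0.053796861320734024) bounds ctr [ 0.5535059  -0.19763796] ell ((301.07952880859375, 145.13299560546875), (26.604299545288086, 34.78017807006836), 90.86749267578125)
side bar 187 [0.56831201 0.19084908] [0.99992603 0.01216512 0.568312   0.19084908] ((0.5684933662414551, 0.19100555777549744), (0.04979324713349342, 0.020717192441225052), 3.2520251274108887)
```

View pics/crop0.png

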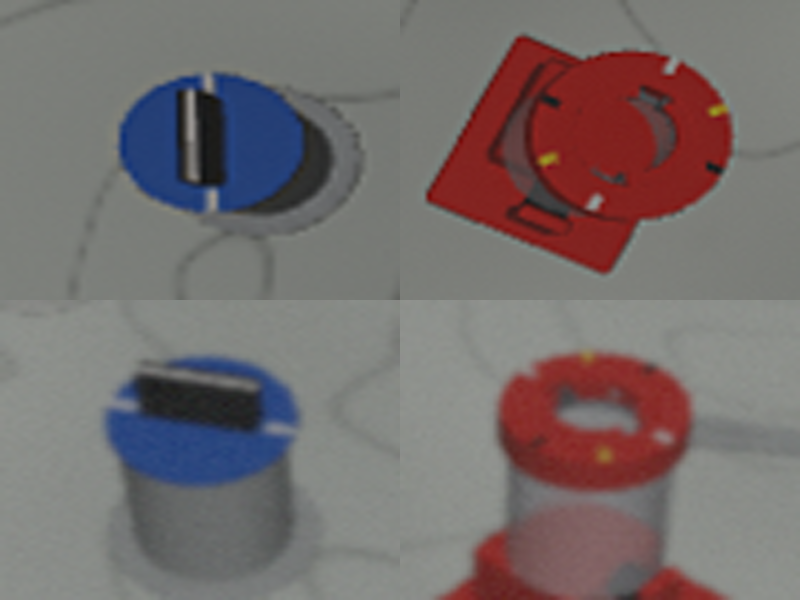

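```bash
python3 -m crank '[{"x":-20,"y":-12},{"x":-40,"y":-25},{"x":-50,"y":-31},{"x":-50,"y":-31},{"x":-50,"y":-31},{"x":-50,"y":-31},{"x":-50,"y":-31},{"x":-50,"y":-31},{"x":-45,"y":-29},{"x":-30,"y":-19},{"x":-15,"y":-10},{"az":-8.5}]'; python3 -m crank '[{"az":-8.5},{"az":-8.5},{},{}]'
cat >> h.py <<'E'
from scipy.spatial.transform import Rotation as Ro
def state():
    s=readout.get_obs(); q=s['tool_rot']; M=Ro.from_quat([q[1],q[2],q[3],q[0]]).as_matrix(); return s,M
E
python3 - <<'E'
from h import *
s,M=state(); print(s['t'],s['eef_pos'],s['q'],M.round(4),np.degrees(np.arctan2(M[1,0],M[0,0])))
p,d,c=cam('wrist'); np.savez('/tmp/wrist',p=p,d=d,**c); save('wrist1.png',p); print(c)
E
```

```text
0.1 [0.26873851 0.61863452 0.23043525] [-1.26910727  0.47771532  0.02235303  1.55632723 -0.01150479  1.1092827
 -0.0830859 ] [[-9.172e-01  3.984e-01 -5.000e-04]
 [ 3.984e-01  9.172e-01 -1.500e-03]
 [-1.000e-04 -1.600e-03 -1.000e+00]] 156.52214093567406
{'fx': 303.83969502490766, 'fy': 303.83969502490766, 'cx': 275.64600735619297, 'cy': 208.93465973783253, 'R': array([[ 0.3986828 ,  0.91708714, -0.0017873 ],
       [ 0.88280834, -0.38325155,  0.27160207],
       [ 0.24839778, -0.10986092, -0.96240798]]), 't': array([-0.67301296, -0.03491494,  0.38011274])}schema error: expected keys jaw, x, y, z, ax, ay, az
schema error: expected keys jaw, x, y, z, ax, ay, az
```

View pics/wrist1.png

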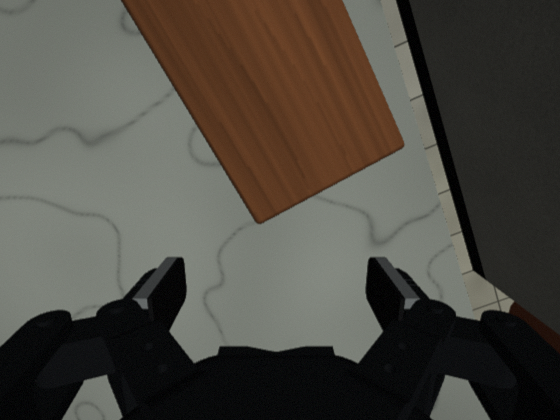

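The moves were refused because every key is needed, so the arm is still at the start. The wrist picture shows only a wooden board and the fingers.

```bash
python3 -m crank '[{"jaw":100,"x":-20,"y":-12,"z":0,"ax":0,"ay":0,"az":0},{"jaw":100,"x":-40,"y":-25,"z":0,"ax":0,"ay":0,"az":0},{"jaw":100,"x":-50,"y":-31,"z":0,"ax":0,"ay":0,"az":0},{"jaw":100,"x":-50,"y":-31,"z":0,"ax":0,"ay":0,"az":0},{"jaw":100,"x":-50,"y":-31,"z":0,"ax":0,"ay":0,"az":0},{"jaw":100,"x":-50,"y":-31,"z":0,"ax":0,"ay":0,"az":0},{"jaw":100,"x":-50,"y":-31,"z":0,"ax":0,"ay":0,"az":0},{"jaw":100,"x":-50,"y":-31,"z":0,"ax":0,"ay":0,"az":0},{"jaw":100,"x":-45,"y":-29,"z":0,"ax":0,"ay":0,"az":0},{"jaw":100,"x":-30,"y":-19,"z":0,"ax":0,"ay":0,"az":0},{"jaw":100,"x":-15,"y":-10,"z":0,"ax":0,"ay":0,"az":0},{"jaw":100,"x":0,"y":0,"z":0,"ax":0,"ay":0,"az":-8.5}]'; python3 -m crank '[{"jaw":100,"x":0,"y":0,"z":0,"ax":0,"ay":0,"az":-8.5},{"jaw":100,"x":0,"y":0,"z":0,"ax":0,"ay":0,"az":-8.5},{"jaw":100,"x":0,"y":0,"z":0,"ax":0,"ay":0,"az":0},{"jaw":100,"x":0,"y":0,"z":0,"ax":0,"ay":0,"az":0}]'
python3 - <<'E'
from h import *
s,M=state(); print(s['t'],s['eef_pos'],s['q'],M.round(4),np.degrees(np.arctan2(M[1,0],M[0,0])))
p,d,c=cam('wrist'); np.savez('/tmp/wrist',p=p,d=d,**c); save('wrist2.png',p)
E
```

```text
t: 1.65
eef_pos: [0.57, 0.1799, 0.2312]
tool_rot: [-0.0, 0.13, 0.991, -0.0]
contact_force: [-0.0, 0.1, -0.5]
gripper_width: 1.001
t: 2.15
eef_pos: [0.5694, 0.1822, 0.2313]
tool_rot: [-0.0, -0.016, 1.0, 0.0]
contact_force: [0.7, 0.7, 0.2]
gripper_width: 1.0
2.15 [0.56936486 0.18223658 0.23128035] [-0.50192063  0.3502381   0.11259359  1.7530891  -0.04500234  1.04093716
  1.23032897] [[-9.995e-01 -3.290e-02 -3.000e-04]
 [-3.290e-02  9.995e-01  2.000e-04]
 [ 3.000e-04  2.000e-04 -1.000e+00]] -178.1161599648716
```

View pics/wrist2.png

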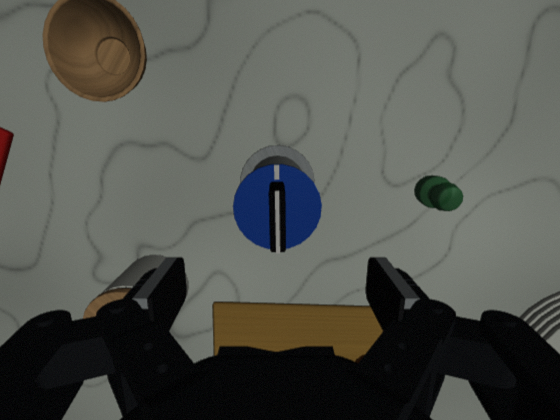

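The wrist view shows the disc centred at about (277,206). The white line along the top of the bar runs from (277,185) to (278,252) and is centred between the pads.

Run:
```python
from h import *
f=np.load('/tmp/wrist.npz'); p=f['p'];d=f['d'];c={k:(float(f[k]) if f[k].ndim==0 else f[k]) for k in('fx','fy','cx','cy','R','t')}
hsv=cv2.cvtColor(p,cv2.COLOR_RGB2HSV)
b=((hsv[...,0]>105)&(hsv[...,0]<130)&(hsv[...,1]>140)); b[:150]=0;b[255:]=0;b[:,:220]=0;b[:,340:]=0
pts=np.argwhere(b)[:,::-1]; hull=cv2.convexHull(pts.astype(np.int32))[:,0]
w=np.array([ray(*a,c,.125)[:2] for a in hull]).astype(np.float32)
A=np.c_[2*w,np.ones(len(w))]; r=np.linalg.lstsq(A,(w**2).sum(1),rcond=None)[0]
print('disc',r[:2],np.sqrt(r[2]+r[:2]@r[:2]),cv2.minEnclosingCircle(w))
g=(hsv[...,1]<80)&(hsv[...,2]>130); g[:184]=0;g[256:]=0;g[:,:268]=0;g[:,288:]=0
q=np.argwhere(g)[:,::-1]; W=np.array([ray(*a,c,.163)[:2] for a in q]).astype(np.float32)
print('bar line',len(W),W.mean(0),(W.max(0)+W.min(0))/2,np.ptp(W,axis=0),cv2.fitLine(W,cv2.DIST_L2,0,.01,.01).ravel())
X=cloud(d,c); print('z line',np.median(X[g][:,2]),'z disc',np.median(X[b][:,2]))
# collar marks in top
f=np.load('/tmp/top.npz'); c={k:(float(f[k]) if f[k].ndim==0 else f[k]) for k in('fx','fy','cx','cy','R','t')}
for n,a in(('W1',(381.2,187.6)),('W2',(363.9,224.1)),('lid',(196.75,197.7))): print(n,ray(*a,c,.125 if n=='lid' else .18))
```

```text
disc [0.56919571 0.18268753] 0.037519132709737085 ((0.5692533254623413, 0.18240422010421753), 0.037974681705236435)
bar line 146 [0.5683305  0.18279715] [0.5699304  0.18297952] [0.04633105 0.00378698] [0.9987952  0.04907239 0.5683304  0.18279709]
z line 0.16455321795206693 z disc 0.12605925665806494
W1 [ 0.59372049 -0.23195397  0.18      ]
W2 [ 0.51284206 -0.19388295  0.18      ]
lid [0.56950634 0.18264001 0.125     ]
```

```bash
python3 -m crank '[{"jaw":100,"x":0,"y":0.5,"z":20,"ax":0,"ay":0,"az":-0.4},{"jaw":100,"x":0,"y":0,"z":30,"ax":0,"ay":0,"az":0},{"jaw":100,"x":0,"y":0,"z":28,"ax":0,"ay":0,"az":0},{"jaw":100,"x":0,"y":0,"z":15,"ax":0,"ay":0,"az":0},{"jaw":100,"x":0,"y":0,"z":5,"ax":0,"ay":0,"az":0},{"jaw":100,"x":0,"y":0,"z":0,"ax":0,"ay":0,"az":0},{"jaw":0,"x":0,"y":0,"z":0,"ax":0,"ay":0,"az":0},{"jaw":0,"x":0,"y":0,"z":0,"ax":0,"ay":0,"az":0},{"jaw":0,"x":0,"y":0,"z":0,"ax":0,"ay":0,"az":0},{"jaw":0,"x":0,"y":0,"z":0,"ax":0,"ay":0,"az":0},{"jaw":0,"x":0,"y":0,"z":0,"ax":0,"ay":0,"az":0},{"jaw":0,"x":0,"y":0,"z":0,"ax":0,"ay":0,"az":0}]' 60;  python3 -m crank '[{"jaw":0,"x":0,"y":0,"z":0,"ax":0,"ay":0,"az":0},{"jaw":0,"x":0,"y":0,"z":0,"ax":0,"ay":0,"az":0}]'
```

```text
t: 3.7
eef_pos: [0.5699, 0.1827, 0.1336]
tool_rot: [0.0, -0.021, 1.0, 0.0]
contact_force: [0.7, -0.3, 2.8]
gripper_width: 0.128
t: 3.95
eef_pos: [0.5699, 0.1827, 0.1336]
tool_rot: [0.0, -0.021, 1.0, 0.0]
contact_force: [-0.5, -0.3, 5.2]
gripper_width: 0.128
```

```bash
python3 -m crank '[{"jaw":0,"x":0,"y":0,"z":-5,"ax":0,"ay":0,"az":0},{"jaw":0,"x":0,"y":0,"z":-10,"ax":0,"ay":0,"az":0},{"jaw":0,"x":0,"y":0,"z":-20,"ax":0,"ay":0,"az":0},{"jaw":0,"x":0,"y":0,"z":-30,"ax":0,"ay":0,"az":0},{"jaw":0,"x":0,"y":0,"z":-35,"ax":0,"ay":0,"az":0},{"jaw":0,"x":0,"y":0,"z":-35,"ax":0,"ay":0,"az":0},{"jaw":0,"x":0,"y":0,"z":-30,"ax":0,"ay":0,"az":0},{"jaw":0,"x":0,"y":0,"z":-25,"ax":0,"ay":0,"az":0},{"jaw":0,"x":0,"y":0,"z":-10,"ax":0,"ay":0,"az":0},{"jaw":0,"x":0,"y":0,"z":0,"ax":0,"ay":0,"az":0},{"jaw":0,"x":0,"y":0,"z":0,"ax":0,"ay":0,"az":0}]'
python3 - <<'E'
from h import *
ps=[]
for n in('side','wrist'):
    p,d,c=cam(n); np.savez('/tmp/l_'+n,p=p,d=d,**c); ps.append(p)
save('lift.png',np.hstack([ps[0][60:360,100:450],ps[1][100:400,80:480]]))
E
```

```text
t: 5.32
eef_pos: [0.5691, 0.1824, 0.332]
tool_rot: [-0.001, -0.021, 1.0, -0.0]
contact_force: [-0.2, 1.1, -1.1]
gripper_width: 0.126
```

View pics/lift.png

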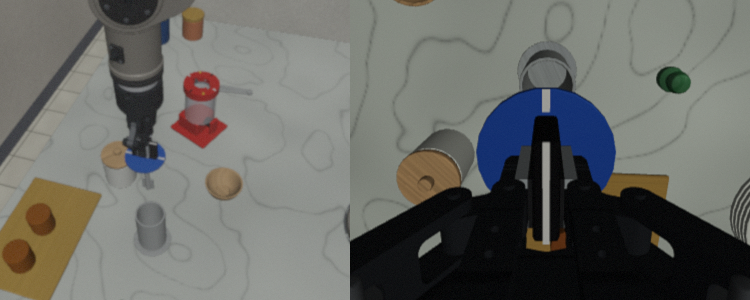

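The left panel shows the lid and rod lifted clear of the open holder. The right panel shows the disc level in the grip, with its white line along the bar. Next I'll check the tilt from depth and travel.

```bash
cat >> h.py <<'E'
def lidfit(p,d,c,z0):
    hsv=cv2.cvtColor(p,cv2.COLOR_RGB2HSV); X=cloud(d,c)
    b=(hsv[...,0]>105)&(hsv[...,0]<130)&(hsv[...,1]>120)&(abs(X[...,2]-z0)<.02)
    P=X[b]; m=P.mean(0); n=np.linalg.svd(P-m,full_matrices=False)[2][2]; n*=np.sign(n[2])
    k=np.abs((P-m)@n)<.003; P=P[k]; m=P.mean(0); n=np.linalg.svd(P-m,full_matrices=False)[2][2]; n*=np.sign(n[2])
    hull=cv2.convexHull(np.argwhere(b)[:,::-1].astype(np.int32))[:,0]
    w=np.array([ray(*a,c,m[2])[:2] for a in hull]).astype(np.float32)
    return len(P),'n',n,'z',m[2],'circ',cv2.minEnclosingCircle(w)
E
python3 - <<'E'
from h import *
f=np.load('/tmp/l_wrist.npz'); c={k:(float(f[k]) if f[k].ndim==0 else f[k]) for k in('fx','fy','cx','cy','R','t')}
print(lidfit(f['p'],f['d'],c,.325)); s,M=state(); print(s['eef_pos'],M[:,2])
E
python3 -m crank '[{"jaw":0,"x":1,"y":-12,"z":0,"ax":0,"ay":0,"az":0},{"jaw":0,"x":2,"y":-25,"z":0,"ax":0,"ay":0,"az":0},{"jaw":0,"x":3,"y":-40,"z":0,"ax":0,"ay":0,"az":0},{"jaw":0,"x":4,"y":-50,"z":0,"ax":0,"ay":0,"az":0},{"jaw":0,"x":4,"y":-50,"z":0,"ax":0,"ay":0,"az":0},{"jaw":0,"x":4,"y":-50,"z":0,"ax":0,"ay":0,"az":0},{"jaw":0,"x":4,"y":-50,"z":0,"ax":0,"ay":0,"az":0},{"jaw":0,"x":4,"y":-45,"z":0,"ax":0,"ay":0,"az":0},{"jaw":0,"x":3,"y":-40,"z":0,"ax":0,"ay":0,"az":0},{"jaw":0,"x":2,"y":-22,"z":0,"ax":0,"ay":0,"az":0},{"jaw":0,"x":1,"y":-10,"z":0,"ax":0,"ay":0,"az":0},{"jaw":0,"x":0,"y":0,"z":0,"ax":0,"ay":0,"az":0}]'; python3 -m crank '[{"jaw":0,"x":0,"y":0,"z":0,"ax":0,"ay":0,"az":5},{"jaw":0,"x":0,"y":0,"z":0,"ax":0,"ay":0,"az":9},{"jaw":0,"x":0,"y":0,"z":0,"ax":0,"ay":0,"az":9},{"jaw":0,"x":0,"y":0,"z":0,"ax":0,"ay":0,"az":4.4},{"jaw":0,"x":0,"y":0,"z":0,"ax":0,"ay":0,"az":0},{"jaw":0,"x":0,"y":0,"z":0,"ax":0,"ay":0,"az":0},{"jaw":0,"x":0,"y":0,"z":0,"ax":0,"ay":0,"az":0}]'
python3 - <<'E'
from h import *
s,M=state(); print(s['t'],s['eef_pos'],s['q'],np.degrees(np.arctan2(M[1,0],M[0,0])))
p,d,c=cam('wrist'); np.savez('/tmp/d_wrist',p=p,d=d,**c); save('d_wrist.png',p)
print(lidfit(p,d,c,.325))
E
```

```text
(7225, 'n', array([0.00165653, 0.00174819, 0.9999971 ]), 'z', np.float64(0.3243724850520894), 'circ', ((0.5678627490997314, 0.18160772323608398), 0.03780227154493332))
[0.56914381 0.18241439 0.33201322] [-2.03506171e-03 -9.23628110e-04 -9.99997503e-01]
t: 6.92
eef_pos: [0.554, -0.2128, 0.3331]
tool_rot: [-0.0, -0.021, 1.0, 0.0]
contact_force: [-0.1, -0.8, -1.3]
gripper_width: 0.127
t: 7.8
eef_pos: [0.5544, -0.2121, 0.3333]
tool_rot: [-0.0, 0.216, 0.976, 0.0]
contact_force: [0.4, 0.4, -0.9]
gripper_width: 0.131
7.8 [ 0.55440378 -0.21209337  0.33327968] [-0.06949926  0.27271433  0.4165738   1.6498927  -0.11552393  1.24339961
  1.50673538] 155.0944964654298
(7236, 'n', array([-7.38054860e-04,  3.20617947e-04,  9.99999676e-01]), 'z', np.float64(0.3257179722184466), 'circ', ((0.5533561706542969, -0.2128143459558487), 0.037762243300676346))
```

View pics/d_wrist.png

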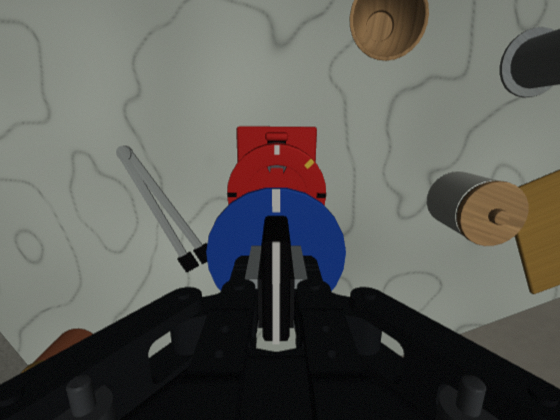

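The lid line (276,200) and the collar's white mark (277,150) lie in one column, with the yellow mark at (309,163). The disc is level. Next I'll find the collar in the same image.

Run:
```python
from h import *
from scipy.optimize import least_squares
f=np.load('/tmp/d_wrist.npz'); p=f['p'];d=f['d'];c={k:(float(f[k]) if f[k].ndim==0 else f[k]) for k in('fx','fy','cx','cy','R','t')}
hsv=cv2.cvtColor(p,cv2.COLOR_RGB2HSV);X=cloud(d,c)
r=((hsv[...,0]<8)|(hsv[...,0]>172))&(hsv[...,1]>130)&(abs(X[...,2]-.18)<.004)
print('z',np.median(X[r][:,2]),r.sum())
q=np.argwhere(r)[:,::-1]; hull=cv2.convexHull(q.astype(np.int32))[:,0]
w=np.array([ray(*a,c,.18)[:2] for a in hull])
w=w[np.linalg.norm(w-[.5535,-.2128],axis=1)>.045]
s=least_squares(lambda v:np.hypot(*(w-v[:2]).T)-.05,[.5535,-.2128],loss='soft_l1',f_scale=.001); print('collar',s.x,len(w),np.abs(s.fun).max())
ye=(hsv[...,0]>18)&(hsv[...,0]<35)&(hsv[...,1]>120)&(abs(X[...,2]-.18)<.01)
wh=(hsv[...,1]<90)&(hsv[...,2]>130)&(abs(X[...,2]-.18)<.01)
for n,m in(('ye',ye),('wh',wh)):
    k,l,st,ct=cv2.connectedComponentsWithStats(m.astype(np.uint8))
    for i in range(1,k):
        if st[i,4]>15:
            g=ray(*ct[i],c,.18)[:2]; e=g-s.x; print(n,st[i,4],ct[i],g,'rad',np.hypot(*e),'ang',np.degrees(np.arctan2(e[1],e[0])))
# lid line in the disc
m=(hsv[...,1]<90)&(hsv[...,2]>130)&(abs(X[...,2]-.326)<.006); 
W=np.array([ray(*a,c,.3257)[:2] for a in np.argwhere(m)[:,::-1]]); print('lidline',len(W),W.mean(0),np.degrees(np.arctan2(*(W.mean(0)-[.55336,-.21281])[::-1])))
# top estimate of collar
f=np.load('/tmp/top.npz'); p=f['p'];d=f['d'];c={k:(float(f[k]) if f[k].ndim==0 else f[k]) for k in('fx','fy','cx','cy','R','t')}
```

```text
z 0.1809625182109592 3012
collar [ 0.55331386 -0.21237311] 21 0.0009558441392276268
ye 40 [308.95 163.15] [ 0.53862382 -0.17013045] rad 0.04472403773768356 ang 109.17530858195803
wh 54 [276.46296296 149.37037037] [ 0.51329788 -0.1932705 ] rad 0.04434172719754887 ang 154.48137012903
lidline 174 [ 0.52560396 -0.19995287] 155.1455273617636
```

```bash
python3 -m crank '[{"jaw":0,"x":0,"y":0.4,"z":5,"ax":0,"ay":0,"az":0.6},{"jaw":0,"x":0,"y":0,"z":15,"ax":0,"ay":0,"az":0},{"jaw":0,"x":0,"y":0,"z":20,"ax":0,"ay":0,"az":0},{"jaw":0,"x":0,"y":0,"z":20,"ax":0,"ay":0,"az":0},{"jaw":0,"x":0,"y":0,"z":20,"ax":0,"ay":0,"az":0},{"jaw":0,"x":0,"y":0,"z":20,"ax":0,"ay":0,"az":0},{"jaw":0,"x":0,"y":0,"z":12,"ax":0,"ay":0,"az":0},{"jaw":0,"x":0,"y":0,"z":6,"ax":0,"ay":0,"az":0},{"jaw":0,"x":0,"y":0,"z":0,"ax":0,"ay":0,"az":0},{"jaw":0,"x":0,"y":0,"z":0,"ax":0,"ay":0,"az":0}]'
python3 - <<'E'
from h import *
s,M=state(); print(s['t'],s['eef_pos'],s['contact_force'],s['torque'],np.degrees(np.arctan2(M[1,0],M[0,0])))
p,d,c=cam('wrist'); print(lidfit(p,d,c,s['eef_pos'][2]-.008))
E
```

```text
t: 9.1
eef_pos: [0.5549, -0.2122, 0.2159]
tool_rot: [0.001, 0.221, 0.975, -0.0]
contact_force: [-0.4, -0.6, -1.4]
gripper_width: 0.128
9.1 [ 0.55492804 -0.21224352  0.21593506] [-0.38626976 -0.60393487 -1.40367897] [-0.01350088  0.00752099  0.00830746] 154.4169919376343
(7224, 'n', array([-5.31790924e-04,  8.22396287e-04,  9.99999520e-01]), 'z', np.float64(0.2083852813445512), 'circ', ((0.5538370609283447, -0.21283121407032013), 0.03769781067967415))
```

```bash
python3 -m crank '[{"jaw":0,"x":0.6,"y":0.1,"z":3,"ax":0,"ay":0,"az":0},{"jaw":0,"x":0,"y":0,"z":4,"ax":0,"ay":0,"az":0},{"jaw":0,"x":0,"y":0,"z":3,"ax":0,"ay":0,"az":0},{"jaw":0,"x":0,"y":0,"z":0,"ax":0,"ay":0,"az":0}]'; python3 -m crank '[{"jaw":0,"x":0,"y":0,"z":3,"ax":0,"ay":0,"az":0},{"jaw":0,"x":0,"y":0,"z":3,"ax":0,"ay":0,"az":0},{"jaw":0,"x":0,"y":0,"z":0,"ax":0,"ay":0,"az":0}]';python3 -m crank '[{"jaw":0,"x":0,"y":0,"z":3,"ax":0,"ay":0,"az":0},{"jaw":0,"x":0,"y":0,"z":2,"ax":0,"ay":0,"az":0},{"jaw":0,"x":0,"y":0,"z":0,"ax":0,"ay":0,"az":0}]'
```

```text
t: 9.65
eef_pos: [0.5538, -0.2116, 0.2049]
tool_rot: [-0.0, 0.221, 0.975, -0.0]
contact_force: [0.2, 0.8, 0.3]
gripper_width: 0.13
t: 10.02
eef_pos: [0.5538, -0.2116, 0.199]
tool_rot: [-0.0, 0.221, 0.975, 0.0]
contact_force: [0.1, -0.2, -1.7]
gripper_width: 0.131
t: 10.4
eef_pos: [0.5539, -0.2116, 0.194]
tool_rot: [-0.0, 0.221, 0.975, 0.0]
contact_force: [-0.2, 0.1, -1.2]
gripper_width: 0.128
```

```bash
python3 -m crank '[{"jaw":0,"x":0,"y":0,"z":1,"ax":0,"ay":0,"az":0},{"jaw":0,"x":0,"y":0,"z":0,"ax":0,"ay":0,"az":0}]'; python3 -m crank '[{"jaw":0,"x":0,"y":0,"z":0.7,"ax":0,"ay":0,"az":0},{"jaw":0,"x":0,"y":0,"z":0,"ax":0,"ay":0,"az":0}]'
python3 - <<'E'
from h import *
s,M=state(); print(s['eef_pos'],s['contact_force'],s['torque'],np.degrees(np.arctan2(M[1,0],M[0,0])))
p,d,c=cam('wrist'); print(lidfit(p,d,c,s['eef_pos'][2]-.008))
E
```

```text
t: 10.65
eef_pos: [0.5542, -0.2117, 0.1936]
tool_rot: [0.0, 0.221, 0.975, 0.0]
contact_force: [-0.1, 0.8, 1.9]
gripper_width: 0.127
t: 10.9
eef_pos: [0.5542, -0.2118, 0.1936]
tool_rot: [0.0, 0.221, 0.975, 0.0]
contact_force: [-3.0, 1.6, 7.4]
gripper_width: 0.128
[ 0.55416443 -0.21175148  0.19359707] [-3.00832433  1.57060338  7.42461368] [ 0.26272995  0.68490701 -0.01292537] 154.41502354220034
(7218, 'n', array([-9.46913458e-06,  1.51198727e-03,  9.99998857e-01]), 'z', np.float64(0.18606263165062362), 'circ', ((0.5520530939102173, -0.21589350700378418), 0.04113022983074188))
```

```bash
python3 -m crank '[{"jaw":0,"x":0,"y":0,"z":-0.4,"ax":0,"ay":0,"az":0},{"jaw":0,"x":0,"y":0,"z":0,"ax":0,"ay":0,"az":2},{"jaw":0,"x":0,"y":0,"z":0,"ax":0,"ay":0,"az":4},{"jaw":0,"x":0,"y":0,"z":0,"ax":0,"ay":0,"az":4},{"jaw":0,"x":0,"y":0,"z":0,"ax":0,"ay":0,"az":4},{"jaw":0,"x":0,"y":0,"z":0,"ax":0,"ay":0,"az":4},{"jaw":0,"x":0,"y":0,"z":0,"ax":0,"ay":0,"az":2},{"jaw":0,"x":0,"y":0,"z":0,"ax":0,"ay":0,"az":0},{"jaw":0,"x":0,"y":0,"z":0,"ax":0,"ay":0,"az":0}]' 90
cat > m.py <<'E'
from h import *
import sys
s,M=state(); print(s['t'],s['eef_pos'],s['contact_force'],s['torque'],'toolyaw',np.degrees(np.arctan2(M[1,0],M[0,0])))
p,d,c=cam('wrist'); save(sys.argv[1],p); hsv=cv2.cvtColor(p,cv2.COLOR_RGB2HSV); X=cloud(d,c)
C=np.array([.5533,-.2124]); rr=np.hypot(X[...,0]-C[0],X[...,1]-C[1])
ye=(hsv[...,0]>18)&(hsv[...,0]<35)&(hsv[...,1]>120)&(rr>.038)&(rr<.052)&(abs(X[...,2]-.18)<.01)
wh=(hsv[...,1]<90)&(hsv[...,2]>130)&(abs(X[...,2]-.183)<.01)
b=(hsv[...,0]>105)&(hsv[...,0]<130)&(hsv[...,1]>120)&(rr<.045); print('disc z',np.median(X[b][:,2]))
for n,m,z in(('ye',ye,.18),('wh',wh,.18),('line',wh,.185)):
    m=m&((rr>.0385)&(rr<.052) if n!='line' else (rr<.0375)&(rr>.026))
    k,l,st,ct=cv2.connectedComponentsWithStats(m.astype(np.uint8))
    for i in range(1,k):
        if st[i,4]>12:
            e=ray(*ct[i],c,z)[:2]-C; print(n,st[i,4],ct[i].round(1),'rad',np.hypot(*e).round(4),'ang',np.degrees(np.arctan2(e[1],e[0])).round(2))
E
python3 m.py tw1.png
```

```text
t: 12.08
eef_pos: [0.555, -0.2118, 0.1937]
tool_rot: [0.001, 0.388, 0.922, 0.0]
contact_force: [-0.1, 1.4, 5.9]
gripper_width: 0.125
12.075 [ 0.55497688 -0.21176964  0.19367757] [-0.12105645  1.44305709  5.92430593] [0.08192847 0.11041548 0.01830091] toolyaw 134.38953387364577
disc z 0.18609786826592117
ye 157 [311.1 178.7] rad 0.0446 ang 109.14
wh 171 [245.4 176.4] rad 0.0443 ang 154.66
line 160 [275.5 198.6] rad 0.0309 ang 133.73
```

View pics/tw1.png

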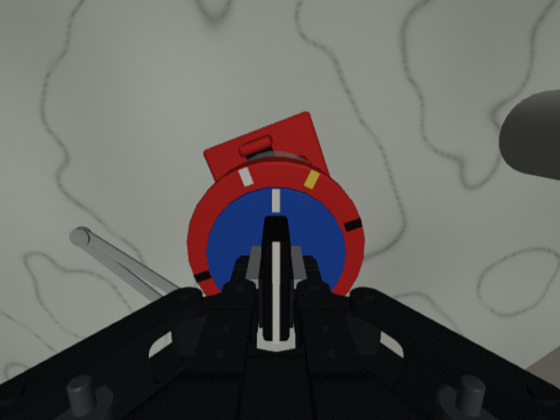

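The lid is flush, and its line at (276,200) is turning from the white mark (245,176) toward the yellow one (311,179). About 24.5° is left.

```bash
python3 -m crank '[{"jaw":0,"x":0,"y":0,"z":0,"ax":0,"ay":0,"az":2},{"jaw":0,"x":0,"y":0,"z":0,"ax":0,"ay":0,"az":4},{"jaw":0,"x":0,"y":0,"z":0,"ax":0,"ay":0,"az":4},{"jaw":0,"x":0,"y":0,"z":0,"ax":0,"ay":0,"az":4},{"jaw":0,"x":0,"y":0,"z":0,"ax":0,"ay":0,"az":4},{"jaw":0,"x":0,"y":0,"z":0,"ax":0,"ay":0,"az":3},{"jaw":0,"x":0,"y":0,"z":0,"ax":0,"ay":0,"az":2},{"jaw":0,"x":0,"y":0,"z":0,"ax":0,"ay":0,"az":1},{"jaw":0,"x":0,"y":0,"z":0,"ax":0,"ay":0,"az":0},{"jaw":0,"x":0,"y":0,"z":0,"ax":0,"ay":0,"az":0},{"jaw":0,"x":0,"y":0,"z":0,"ax":0,"ay":0,"az":0}]'
python3 m.py tw2.png
```

```text
t: 13.5
eef_pos: [0.5548, -0.2119, 0.1937]
tool_rot: [0.001, 0.571, 0.821, 0.0]
contact_force: [-0.6, 0.9, 5.8]
gripper_width: 0.119
13.5 [ 0.55483938 -0.21188227  0.19366391] [-0.60999369  0.94220187  5.77701219] [0.10115978 0.19736144 0.09854389] toolyaw 110.39789810332687
disc z 0.18608507980365185
ye 157 [276.1 170.9] rad 0.0446 ang 109.5
wh 167 [215.8 195. ] rad 0.0446 ang 155.0
line 161 [275.5 198.8] rad 0.0309 ang 109.73
```

View pics/tw2.png

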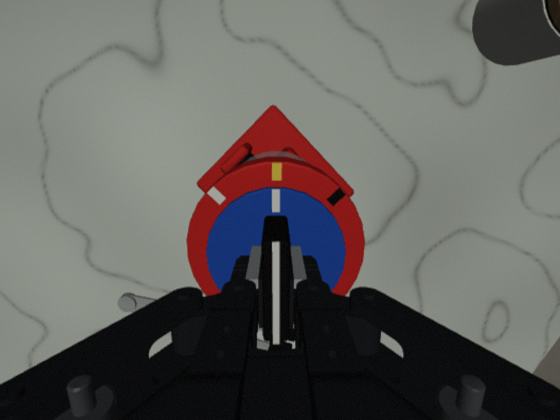

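The lid line (276,199) now points at the yellow mark (276,171). I'll add a last 0.5°, then check that it holds and that the bystanders haven't moved.

```bash
python3 -m crank '[{"jaw":0,"x":0,"y":0,"z":0,"ax":0,"ay":0,"az":0.5},{"jaw":0,"x":0,"y":0,"z":0,"ax":0,"ay":0,"az":0},{"jaw":0,"x":0,"y":0,"z":0,"ax":0,"ay":0,"az":0},{"jaw":0,"x":0,"y":0,"z":0,"ax":0,"ay":0,"az":0},{"jaw":0,"x":0,"y":0,"z":0,"ax":0,"ay":0,"az":0},{"jaw":0,"x":0,"y":0,"z":0,"ax":0,"ay":0,"az":0},{"jaw":0,"x":0,"y":0,"z":0,"ax":0,"ay":0,"az":0},{"jaw":0,"x":0,"y":0,"z":0,"ax":0,"ay":0,"az":0}]'
python3 m.py tw3.png
python3 - <<'E'
from h import *
for n,bx in(('top',{'stopper':(115,185,30,30),'canister':(245,120,42,46),'bowl':(252,232,46,46),'tong':(412,172,30,95)}),):
    p,d,c=cam(n); o=np.load(f'/tmp/{n}.npz')['p']; df=np.abs(p.astype(int)-o).max(2)
    for k,(x,y,w,h) in bx.items(): print(k,'changed px',(df[y:y+h,x:x+w]>40).sum())
E
```

```text
t: 14.55
eef_pos: [0.5549, -0.2119, 0.1937]
tool_rot: [0.001, 0.574, 0.819, 0.0]
contact_force: [0.4, 0.5, 5.5]
gripper_width: 0.121
14.55 [ 0.55486099 -0.21187707  0.19367543] [0.39668507 0.53207844 5.50230743] [0.03032089 0.17189422 0.14855098] toolyaw 109.90636376064991
disc z 0.18610221253399617
ye 168 [275.5 170.9] rad 0.0446 ang 109.46
wh 167 [215.5 195.5] rad 0.0445 ang 154.95
line 161 [275.5 198.7] rad 0.0309 ang 109.2
stopper changed px 0
canister changed px 0
bowl changed px 0
tong changed px 1943
```

Run:
```python
from h import *
p,d,c=cam('top'); X=cloud(d,c); o=np.load('/tmp/top.npz')['p']; b=np.s_[172:267,412:442]
ch=np.abs(p.astype(int)-o).max(2)[b]>40; print('tong box: changed px height median/min/low count',np.median(X[b][...,2][ch]),np.percentile(X[b][...,2][ch],5),(X[b][...,2][ch]<.05).sum())
p,d,c=cam('side'); o=np.load('/tmp/side.npz')['p']; b=np.s_[140:160,322:356]; print('side tong changed',(np.abs(p.astype(int)-o).max(2)[b]>40).sum())
ticket.hand_in()
```

```text
tong box: changed px height median/min/low count 0.6159467737027312 0.5785151674207283 0
side tong changed 0
the job is handed in; nothing more can be done
```

The lid is on the dispenser, turned to the yellow marks and still gripped there. I handed the job in at about 14.7 s. I pulled the lid straight up out of the holder, aligned its lugs with the white marks, lowered it until it sat flush, and twisted it clockwise.

**Last checks:**
- **Angle:** the lid line reads 109.2° and the yellow mark 109.5°. By tool rotation the turn is 44.5°. It never went near the lock balls at 55°.
- **Seating:** the disc top reads 186 mm against the expected 185 mm, which matches the depth camera's bias of about 1 mm. The TCP height also agrees with a flush lid, and the lid held steady for about a second under roughly 5.5 N of contact force.
- **Bystanders:** the stopper, canister and bowl look unchanged in the top view. The tong's area there is changed, but every changed pixel is the arm, about 0.6 m above the counter. The part of the tong seen from the side is unchanged.

My first move was refused for missing keys, so the arm didn't move on that attempt.

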